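# Pack the touch-up tray and hold the sprung chest cover

### The job

Get ready to touch up the cured parts: pack the kit tray by standing the tall round jar and the tall square-sided can upright in the narrow metal tray, one at each side of the low tin that is already there, both right down on its floor, and let go of them. Then lift the cover of the grey curing chest by its bar to about 70 degrees, past its balance point at 60 degrees, without letting it fly up against its stop at 85 degrees; ease it back and finish still holding it with the fingers, still, at about 53 degrees, just below balance, so that a colleague can take the cured parts out and the cover will drop shut by itself afterwards. Leave the other things on the bench where they are.

Things in the scene. Friction and masses are not known exactly. Their poses are not given: they have to be found in the camera images.
- cover (a joint): Opening angle of the cover in rad: 0 shut (level), grows as the near edge rises, hard stop at 1.48 (85 deg). 1.6 kg with an assisting spring, almost no hinge friction; balance point 1.047 (60 deg): below it the cover sinks shut by itself, above it it springs open to the stop. Lifting at the bar takes 3 N when shut, 0 at balance; at 53 deg it presses down with 0.6 N
- cover_bar (a point): Middle of the cover's lifting bar: round steel, 12 mm thick, 130 mm long, parallel to the hinge, in the plane of the cover, on a strut at each end. 50 mm out from the near edge (free gap 44 mm), 111.5 mm above the bench when shut, 230 mm from the hinge axis. Pinch it from above, fingers on its near and far side; it turns in the pinch. Axes turn with the cover: y along the bar, x to the hinge
- cover_hinge (a point): Middle of the hinge axis, on the far upper edge of the chest, 111.5 mm above the bench; the axis is level, along the chest's y
- chest: Grey metal curing chest fixed to the bench, 180 mm deep (x), 280 mm wide (y), 105 mm high, with a 12 mm thick cover on top. Origin under the middle of its floor at bench height; x points from the near side, where the bar is, to the hinge side, y along the hinge, z up. A small control box sticks out 30 mm on its +y side
- tray: Narrow aluminium tray standing firmly (it does not move), outside 74 mm (x) by 198 mm (y), 40 mm high; walls and floor 4 mm, inside 66 x 190 mm. Origin under the middle of its underside at bench height; y along its length. The low tin stands in the middle, leaving a free place about 64 mm long at each end (place centres 63 mm either way along y)
- middle_tin: Low round white tin, 62 mm across, 45 mm high, already standing in the middle of the tray; it stays in the tray. Origin at the middle of its underside
- jar: Tall round white jar, 58 mm across, 102 mm high (the grey cap is 55 mm across, the top 10 mm). Origin at the middle of its underside; z up
- can: Tall square-sided steel can, 54 mm (x) by 58 mm (y), 100 mm high with a small 24 mm screw cap 12 mm high on top. Origin at the middle of its underside; z up. Goes in with its sides along the tray's walls
- sanding_block: Bystander: cork sanding block 75 x 34 x 28 mm high, lying near the jar and can; leave alone. Origin on its underside.
- squat_jar: Bystander: squat amber glass jar, 68 mm across, 47 mm high, steel lid; not to be packed. Origin on its underside.
- putty_knife: Bystander: putty knife with a wooden handle lying flat in front of the chest; leave alone. Origin on its underside.
- brass_runner: Bystander: flat brass runner 130 x 26 mm, 18 mm high, lying to the left; leave alone. Origin on its underside.
- spray_can: Bystander: spray can 64 mm across, 193 mm high, to the right; leave alone. Origin on its underside.
There are look-alikes about, which are no part of the job. Leave any pink look-alike of the jar alone.

How it is judged:
By the outcome, as a careful person would: the job done as asked, in the order asked, and still so for the second after the job is handed in, while the arm keeps its last pose, push and grip.
It also fails if it takes over 72 s, if anything falls off the work surface, if the arm or the gripper's body presses on something with over 40 N, if the wrist force passes 120 N, or if a joint passes its speed limit or range.

### The arm

A 6-joint arm with a two-finger parallel gripper is mounted at the origin on the work surface. World frame = base frame: x ahead of the robot, y to its left, z up, the work surface at z = 0. Lengths are in mm, angles in rad, forces in N, time in s.
With the tool pointing down it reaches from about 350 to 875 mm from the base axis. Payload 15.5 kg.
Tool frame: the origin (TCP) lies at the very end of the fingers, on their centre line; the grasp point (between the pads) lies 19 mm behind it; z points along the fingers, y is the line along which they close (so a half turn about z gives the same grasp; the last joint's range is limited). The gripper opens to 85 mm and grips with 20 to 120 N. Pads are 22 mm wide; open, the fingers measure 114 mm over their backs; the gripper's body (76 mm by 85 mm) begins 54 mm behind the grasp point. The pads swing forward as they close: fully open they stand 13 mm farther back than shut.
Start: joints at [1.107, 0.494, 1.345, -0, 1.302, -0.096], TCP at [224.723, 583.203, 231.277] pointing down, gripper open.
Joint ranges: [-2.91, 2.91], [-0.82, 2.16], [0.22, 2.67], [-1.22, 4.37], [0.12, 2.79], [-3.08, 3.08]. Speed limits (rad/s): [1.89, 1.89, 2.57, 3.01, 3.01, 3.01].

### API

Orientations are given as a rotation vector (axis times angle).
In Python, from rig import r gives the robot as it stands.
- The arm moves only by the tool send_rows, never from a script. Its argument "moves" is a list that holds one entry, the list of rows, each a list of 4 numbers: the shift along the tool's x, y, z in m, then the turn about the tool's z in degrees. A call has 1 to 8 rows; each row shifts and turns the commanded pose from where the row before left it, along the tool's axes as they then stand; what a row does not reach is not made up. A row lasts 1/8 s, in which the tool goes at most 62.5 mm and 10.7 degrees, less where a joint would pass 70% of its speed; a pose out of reach is approached as far as the arm can. A call is refused whole if a number of a shift passes 0.0625 or a number of a turn 10.7, either way. A call with a gripper value outside its range is refused whole. "fingers" is the closure in counts, from 0 (fully open) to 255 (shut), set as the call begins (left out, the last holds). The fingers move at their own pace and stop on an object; "newtons" is the grip in N (left out, the last holds). Time passes only in rows, so rows that do not move let the fingers close. It gives the time, the measured TCP pose, the force, the opening and the grip force at its end, in the units of the state.
- r.get_obs(): the state, without advancing time (a new reading comes with each control period).
- r.capture(name): name is "scene" or "side" or "wrist"; returns (picture, depth): 384x512x3 uint8, red, green, blue; 384x512 float32, mm along the optical axis (not along the pixel's ray), 0 where there is no reading.
- r.get_calibration(name): a dict with "fx", "fy", "cx", "cy" (pixels), "rvec" (rotation vector, rad) and "tvec" (3), from world to camera coordinates, as OpenCV has them. Camera axes: x right, y down, z forward; pixel columns grow to the right and rows downward; lengths in mm; the calibration is good to about 2 mm. The wrist camera is an equidistant fisheye: a pixel r from the principal point sees the ray r / f radians off the axis. A picture is of the moment at which its call begins: read the wrist's pose just before it. get_calibration takes no time and is no camera call; for the wrist camera it gives the pose at the moment of the call.
- r.job_done(): hands the job in; it is judged then, once.
The state is a dict: "clock": time; "qpos": joint angles; "qvel": joint speeds; "tau": joint torques, N m; "eef_pos": TCP position; "ee_rot": TCP orientation; "ft_force": force on the tool from outside, world axes, zero at the start; "wrist_torque": the same for the moment, N m; "gripper_width": finger opening in mm; "grasp_force": force on a finger pad.
Only numpy, scipy, OpenCV 4.12 (cv2) and the standard library are available. Lean on these libraries where they do the work, as an engineer would, in place of code of your own. Each camera call takes 0.05 s, during which the arm holds its last target. There are 200 camera calls.

## Working session

There is one attempt and no reset: what is moved stays moved. The work goes in short steps, Python scripts to look and compute and a tool call to move; the robot and the scene stay as the last step left them, time stands still between calls to the robot, and variables do not carry over. Pictures are saved under pics/ and viewed, at most 10 in all, crops included, and the job is handed in when it is done.

Besides the shell and the picture viewer there is one more tool, called after "Emit:" as a command line: name --argument value ..., lists and objects as JSON in quotes. send_rows: Moves the arm, as the interface text tells. Its arguments: {"type":"object","properties":{"moves":{"type":"array","items":{"type":"array","items":{"type":"array","items":{"type":"number"}}}},"fingers":{"type":"number"},"newtons":{"type":"number"}},"required":["moves"]}

```bash
mkdir -p pics; ls; python3 - <<'E'
from rig import r
import cv2, numpy as np
o=r.get_obs(); print({k:np.round(v,3) for k,v in o.items()})
for n in ["scene","side"]:
    p,d=r.capture(n); cv2.imwrite(f"pics/{n}0.png",p[:,:,::-1]); np.save(f"pics/{n}0.npy",d); c=r.get_calibration(n); print(n,c)
    np.save(f"pics/{n}0c.npy",c,allow_pickle=True)
a=cv2.imread("pics/scene0.png");cv2.imwrite("pics/scene0b.png",cv2.resize(a,(800,600)))
a=cv2.imread("pics/side0.png");cv2.imwrite("pics/side0b.png",cv2.resize(a,(800,600)))
E
```

```text
pics
{'clock': np.float64(0.0), 'qpos': array([ 1.107,  0.494,  1.346,  0.   ,  1.303, -0.095]), 'qvel': array([-0.002, -0.   ,  0.   , -0.002,  0.003, -0.001]), 'tau': array([-4.0000e-03, -8.8215e+01, -3.8386e+01, -0.0000e+00,  1.0000e-02,
       -0.0000e+00]), 'eef_pos': array([224.557, 582.856, 230.694]), 'ee_rot': array([-5.740e-01, -3.088e+00,  2.000e-03]), 'ft_force': array([-0.136,  0.12 ,  0.612]), 'wrist_torque': array([0.007, 0.026, 0.004]), 'grasp_force': np.float64(0.0), 'gripper_width': np.float64(85.139)}
scene {'fx': 406.87077126870923, 'fy': 406.87077126870923, 'cx': 257.56246096094395, 'cy': 194.01478180550106, 'rvec': array([ 1.11106405,  2.18122913, -1.1398439 ]), 'tvec': array([ 311.89734721, -166.51488425, 1567.84686148])}
side {'fx': 469.43317959491446, 'fy': 469.43317959491446, 'cx': 261.4684310465329, 'cy': 191.09781803167263, 'rvec': array([ 2.29180284, -0.82401972,  0.34091153]), 'tvec': array([-427.53991516,  320.3485769 , 1223.82734453])}
```

View pics/scene0b.png

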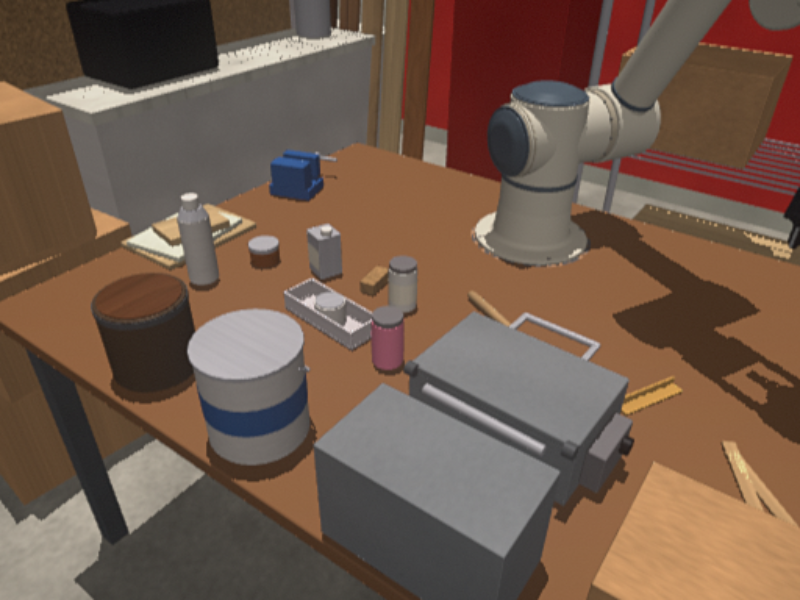

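View pics/side0b.png

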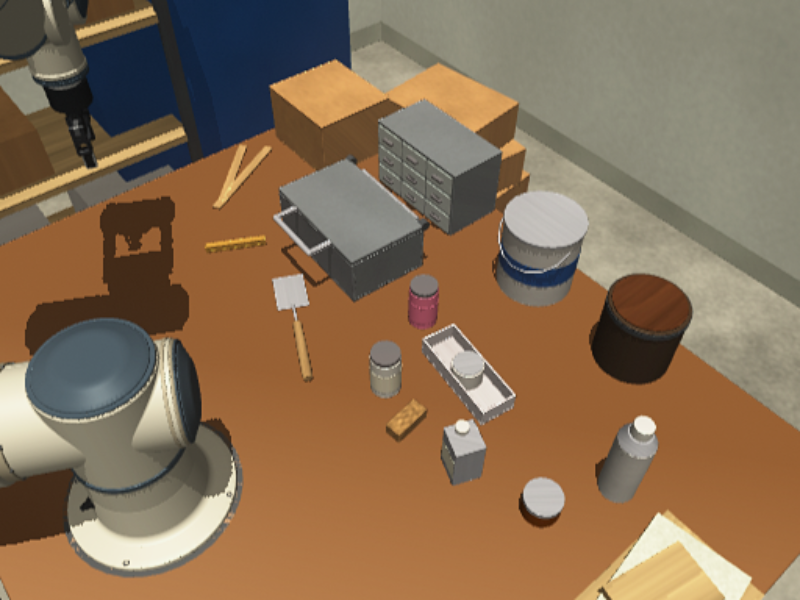

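Scene picture (800x600 scale): white jar (403,285), pink look-alike (388,338), can (324,250), spray can (198,245), tray with tin (328,312), squat jar (264,250), chest (520,400) with bar (555,335), and a grey drawer cabinet (440,480) that resembles the chest. Side picture: jar (385,370), pink (424,302), can (463,450), tray (468,372), chest (350,225), bar (300,235). I choose the white jar, the square can and the chest with the bar. Next I measure them by depth.

```bash
cat > h.py <<'E'
import cv2, numpy as np
from scipy.spatial.transform import Rotation as R
def cloud(d,c,fish=False):
    v,u=np.indices(d.shape); x=(u-c["cx"])/c["fx"]; y=(v-c["cy"])/c["fy"]
    if fish:
        t=np.hypot(x,y)+1e-9; k=np.tan(np.minimum(t,1.4))/t; x=x*k; y=y*k
    P=np.stack([x*d,y*d,d],-1)-c["tvec"]
    W=P@R.from_rotvec(c["rvec"]).as_matrix()   # R^T p
    W[d<=0]=np.nan
    return W
def load(n):
    return cloud(np.load(f"pics/{n}.npy"),np.load(f"pics/{n}c.npy",allow_pickle=True).item())
E
python3 - <<'E'
from h import *
W={n:load(n+"0") for n in("scene","side")}
px={"scene":{"jar":(403,263),"pink":(388,318),"can":(318,237),"tin":(330,300),"chest":(520,360),"bar":(568,330)},
"side":{"jar":(385,352),"pink":(424,285),"can":(453,430),"tin":(467,358),"chest":(350,210),"bar":(300,237),"bench":(420,520)}}
for n in px:
  for k,(u,v) in px[n].items():
    u,v=int(u*.64),int(v*.64); print(n,k,np.round(np.nanmedian(W[n][v-1:v+2,u-1:u+2].reshape(-1,3),0)))
# combined fits
E
```

```text
scene jar [433. -80. 101.]
scene pink [598.  10. 100.]
scene can [ 448. -287.   98.]
scene tin [ 560. -158.   48.]
scene chest [584. 254. 117.]
scene bar [309. 237.   1.]
side jar [435. -77. 103.]
side pink [594.   2. 103.]
side can [ 420. -272.   99.]
side tin [ 566. -153.   51.]
side chest [606. 250. 119.]
side bar [522. 326.  36.]
side bench [ 310. -320.   -0.]
```

```bash
python3 - <<'E'
from h import *
for n in("scene","side"):
  P=load(n+"0").reshape(-1,3); P=P[np.isfinite(P).all(1)]
  def sel(x,y,rad,z0,z1): return P[(np.hypot(P[:,0]-x,P[:,1]-y)<rad)&(P[:,2]>z0)&(P[:,2]<z1)]
  def rect(Q): return cv2.minAreaRect(Q[:,:2].astype(np.float32))
  for nm,a in dict(jar=(433,-78,50,96,108),tin=(563,-155,45,42,55)).items():
    Q=sel(*a); print(n,nm,len(Q),cv2.minEnclosingCircle(Q[:,:2].astype(np.float32)),np.median(Q[:,2]))
  for nm,a in dict(can=(435,-275,55,94,104),tray=(563,-155,125,33,44),canbody=(435,-275,55,15,104),chest=(590,250,220,112,124),sand=(430,-160,60,22,34)).items():
    Q=sel(*a); print(n,nm,len(Q),np.round(np.array(sum([list(t) if hasattr(t,'__len__') else [t] for t in rect(Q)],[])),2),np.round(np.median(Q,0)))
  Q=sel(470,270,170,100,123); 
  import json
  H=np.histogram2d(Q[:,0],Q[:,1],bins=[np.arange(380,640,10),np.arange(100,420,20)])[0].astype(int); print(H)
E
```

```text
scene jar 149 ((432.3844909667969, -75.54393005371094), 29.70800018310547) 100.31695528551195
scene tin 193 ((563.956787109375, -161.59274291992188), 34.30765914916992) 47.439690809336675
scene can 116 [ 425.48 -290.65   60.28   56.3    67.12] [ 434. -285.   98.]
scene tray 319 [ 523.18 -152.85  203.85  154.79   82.35] [ 580. -144.   37.]
scene canbody 547 [ 426.37 -289.7    63.48   57.59   68.26] [ 442. -272.   67.]
scene chest 6334 [589.07 266.24 280.67 250.05  87.17] [618. 281. 117.]
scene sand 130 [ 409.19 -164.45   75.96   33.1     8.71] [ 412. -163.   26.]
[[ 0  0  0  0  0  0  0  0  0  0  0  0  0  0  0]
 [ 0  0  0  0  0  0  0  0  0  0  0  0  0  0  0]
 [ 0  0  0  0  0  0  0  0  0  0  0  0  0  0  0]
 [ 0  0  0  0  0  0  0  0  0  0  0  0  0  0  0]
 [ 0  0  0  0  0  0  0  0  0  0  0  0  0  0  0]
 [ 0  0  0  0  0  0  0  0  0  0  0  0  0  0  0]
 [ 0  0  0  0  0  0  0  0  0  0  0  0  0  0  0]
 [ 0  0  0  0  0  0  0  0  0  0  0  0  0  0  0]
 [ 0  0  0  0  0 14 20 10  6  6  5  5  0  0  0]
 [ 0  0  0  0  0 18 14 24 28 29 33 24  5  0  0]
 [ 0  0  0  0  1 11  0  0  0  0  0 11  4  0  0]
 [ 
[... 1733 characters left out ...]
 0  0  0  0  0 10  0  0  0]
 [ 0  0  0  0  5  4  0  0  0  0  0 12  0  0  0]
 [ 0  0  0  0  8  2  0  0  0  0  0  9  0  0  0]
 [ 0 22 24 19 20 13 10  6  3  0  0 12  0  0  0]
 [ 0 24 14 15 13 15 15 24 24 22 24 18 15 15 14]
 [ 0 22 14 10 17 12 15 13 10 13 11 12 11 15 12]
 [ 0 20 18 16 15 13 13 14 14 11 14 11 12  8  9]
 [ 0 18 14 16 13 13  9 14 10 14 12 10 13  9 10]
 [ 0  9 14 10 16 14 11 13 13 11 13 13 13 11 12]
 [ 0  3 14 14 14 13 16 12 12 12 13 10 10  9 12]
 [ 0  0 11 16  9 13 12 11 15  8 14 14 13 13  8]
 [ 0  0  3 13 13 15 13  9 15 12 11 12  9 13  3]
 [ 0  0  0  5 15 14 11 14 13 12 10 10 11  7  0]
 [ 0  0  0  0 13  8 13 11  9 13 14 10 10  1  0]
 [ 0  0  0  0  1 13 13 13 12 11 12  8  1  0  0]]
```

```bash
cat >> h.py <<'E'
def plan(o,tgt,yaw=None):
    """shift in tool axes (mm) to the world tgt; yaw= wanted direction (deg) of tool y, mod 180"""
    M=R.from_rotvec(o["ee_rot"]).as_matrix(); s=M.T@(np.array(tgt)-o["eef_pos"])
    ty=np.degrees(np.arctan2(M[1,1],M[0,1])); out=[np.round(s,1),"toolz",np.round(M[:,2],3),"ty",round(ty,1)]
    if yaw is not None:
        d=(yaw-ty+90)%180-90; out+=["turn(tool z)",round(-d,1)]  # tool z down
    return out
E
python3 - <<'E'
from h import *
from rig import r
o=r.get_obs(); print(plan(o,(430,-180,300),90), np.round(R.from_rotvec(o["ee_rot"]).as_matrix(),3))
E
```

```text
[array([-466. , -638.1,  -68.6]), 'toolz', array([-0.   , -0.001, -1.   ]), 'ty', np.float64(68.9), 'turn(tool z)', np.float64(-21.1)] [[-0.933  0.36  -0.   ]
 [ 0.36   0.933 -0.001]
 [ 0.    -0.001 -1.   ]]
```

Emit:
send_rows --moves '[[[-0.033,-0.045,-0.005,0],[-0.033,-0.045,-0.005,0],[-0.033,-0.045,-0.005,0],[-0.033,-0.045,-0.005,0],[-0.033,-0.045,-0.005,0],[-0.033,-0.045,-0.005,0],[-0.033,-0.045,-0.005,0],[-0.033,-0.045,-0.005,0]]]' --fingers 0

```text
clock: 1.1
eef_pos: [341.7, 150.7, 271.4]
ee_rot: [0.574, 3.089, 0.0]
ft_force: [1.2, 0.4, -0.3]
gripper_width: 85.4
grasp_force: 0.0
```

Emit:
send_rows --moves '[[[-0.033,-0.045,-0.005,0],[-0.033,-0.045,-0.005,0],[-0.033,-0.045,-0.005,0],[-0.033,-0.045,-0.005,0],[-0.033,-0.045,-0.005,0],[-0.033,-0.045,-0.005,0],[0,0,0,0]]]'

```text
clock: 1.98
eef_pos: [430.0, -174.0, 301.2]
ee_rot: [0.58, 3.087, -0.001]
ft_force: [-0.3, 0.3, -1.4]
gripper_width: 85.5
grasp_force: 0.0
```

```bash
python3 - <<'E'
from h import *
from rig import r
o=r.get_obs(); print(o["clock"],o["eef_pos"],o["qvel"].round(3))
c=r.get_calibration("wrist"); p,d=r.capture("wrist"); print(c)
np.save("pics/w1.npy",d); np.save("pics/w1c.npy",c,allow_pickle=True)
cv2.imwrite("pics/w1.png",p[:,:,::-1]); cv2.imwrite("pics/w1b.png",cv2.resize(p[:,:,::-1],(800,600)))
E
```

```text
1.975 [ 430.0315845  -174.04096243  301.16521987] [ 0.059 -0.031  0.063  0.015  0.004  0.049]
{'fx': 297.3186396354542, 'fy': 297.3186396354542, 'cx': 251.68069485756826, 'cy': 192.40560113032168, 'rvec': array([-2.35559374, -1.61104618, -0.267674  ]), 'tvec': array([   7.60638811, -502.98472385,  294.86794451])}
```

View pics/w1b.png

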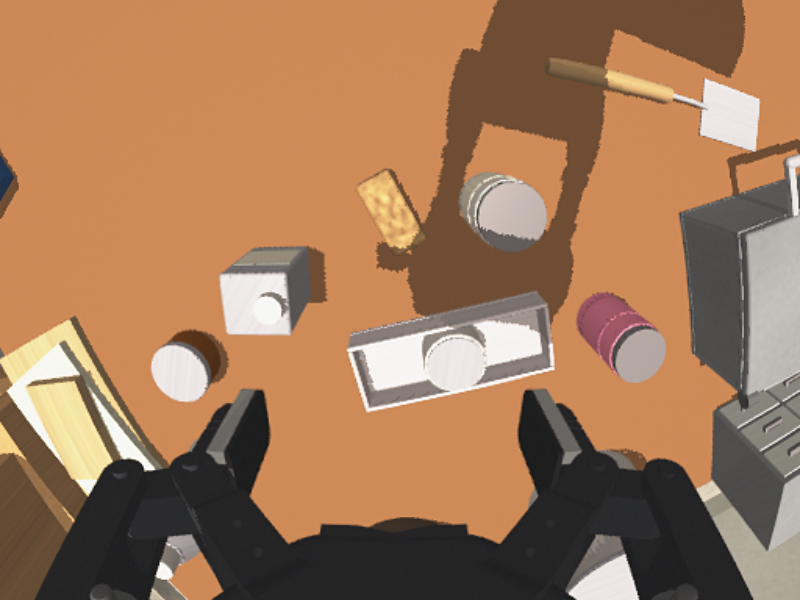

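The wrist view shows the white jar's cap at (510,212), pink at (637,352), the can top at (258,303), the tray at (450,350) with its tin at (455,358), and the sanding block at (390,212). The choice is confirmed.

```bash
python3 - <<'E'
from h import *
d=np.load("pics/w1.npy");c=np.load("pics/w1c.npy",allow_pickle=True).item()
W=cloud(d,c,True)
def box(u0,u1,v0,v1,z0,z1):
    m=np.zeros(d.shape,bool); m[int(v0*.64):int(v1*.64),int(u0*.64):int(u1*.64)]=1
    m&=(W[...,2]>z0)&(W[...,2]<z1); return W[m]
f=lambda Q:Q[:,:2].astype(np.float32)
for n,a in dict(jar=(450,560,160,260,95,110),tin=(415,495,325,400,41,55)).items():
    Q=box(*a);print(n,len(Q),cv2.minEnclosingCircle(f(Q)),np.median(Q[:,2]))
for n,a in dict(can=(210,310,240,345,93,106),tray=(340,560,285,415,34,43),trayall=(340,560,285,415,15,43),sand=(350,428,160,260,20,34)).items():
    Q=box(*a);print(n,len(Q),cv2.minAreaRect(f(Q)),np.median(Q[:,2]))
Q=box(300,340,440,500,-20,400) ; print(np.nanmedian(box(330,350,100,120,-20,400),0))
E
```

```text
jar 1599 ((430.6336669921875, -79.15078735351562), 27.7901611328125) 100.90055694271592
tin 1170 ((556.213623046875, -161.18984985351562), 33.36504364013672) 47.63075769792387
can 1438 ((422.5936584472656, -294.1239929199219), (57.96363830566406, 53.52998352050781), 68.93154907226562) 99.0651251060412
tray 1148 ((559.1885986328125, -162.1884765625), (198.30328369140625, 75.43462371826172), 82.46980285644531) 38.30262546469781
trayall 2558 ((559.12646484375, -162.15721130371094), (198.36373901367188, 75.5914306640625), 82.42874908447266) 32.52855864020117
sand 1242 ((405.8345642089844, -168.8751220703125), (75.24203491210938, 34.54439926147461), 8.358325958251953) 26.99485205619038
[ 297.81108094 -178.64442657   -0.91504546]
```

```bash
python3 - <<'E'
from h import *
from rig import r
o=r.get_obs(); print(o["eef_pos"],o["qpos"].round(3)); print(plan(o,(430.6,-79.2,301),-7.5)); 
E
```

```text
[ 429.28771713 -172.06956199  300.89851065] [-0.51   0.192  1.62   0.     1.33  -1.711]
[array([32.4, 87. , -0.1]), 'toolz', array([-0.001,  0.   , -1.   ]), 'ty', np.float64(68.8), 'turn(tool z)', np.float64(76.3)]
```

Emit:
send_rows --moves '[[[0.016,0.043,0,0],[0.016,0.044,0,9.5],[0,0,0.02,9.5],[0,0,0.025,9.5],[0,0,0.025,9.5],[0,0,0.025,9.5],[0,0,0.025,9.5],[0,0,0.025,9.5]]]'

```text
clock: 3.02
eef_pos: [430.1, -77.4, 155.6]
ee_rot: [-2.176, -2.265, 0.0]
ft_force: [-0.4, -0.6, -0.9]
gripper_width: 85.1
grasp_force: 0.0
```

Emit:
send_rows --moves '[[[0,0,0.02,9.5],[0,0,0,0],[0,0,0,0]]]'

```text
clock: 3.4
eef_pos: [430.8, -78.1, 136.9]
ee_rot: [2.347, 2.087, 0.0]
ft_force: [0.2, -0.5, 0.5]
gripper_width: 85.5
grasp_force: 0.0
```

```bash
python3 - <<'E'
from h import *
from rig import r
o=r.get_obs(); print(o["clock"],o["eef_pos"],o["qpos"].round(3)); print(plan(o,(430.6,-79.2,50),-7.5))
E
```

```text
3.4 [430.76496621 -78.11146871 136.93511837] [-0.316  0.375  1.905  0.     0.862 -0.199]
[array([-1.1, -0.1, 86.9]), 'toolz', array([ 0., -0., -1.]), 'ty', np.float64(-6.7), 'turn(tool z)', np.float64(0.8)]
```

Emit:
send_rows --moves '[[[-0.001,0,0.03,0.8],[0,0,0.035,0],[0,0,0.022,0],[0,0,0,0]]]'

```text
clock: 3.9
eef_pos: [430.3, -79.3, 49.1]
ee_rot: [-2.363, -2.068, 0.001]
ft_force: [-0.6, 0.0, 0.5]
gripper_width: 85.3
grasp_force: 0.0
```

Emit:
send_rows --moves '[[[0,0,0,0],[0,0,0,0],[0,0,0,0],[0,0,0,0]]]' --fingers 255 --newtons 40

```text
clock: 4.4
eef_pos: [431.4, -79.8, 50.6]
ee_rot: [2.365, 2.065, 0.002]
ft_force: [-0.2, 0.7, 10.6]
gripper_width: 57.6
grasp_force: 40.1
```

Emit:
send_rows --moves '[[[0,0,0,0],[0,0,-0.02,0],[0,0,-0.04,0],[0,0,-0.02,0]]]'

```text
clock: 4.9
eef_pos: [431.2, -79.7, 131.7]
ee_rot: [2.364, 2.065, 0.002]
ft_force: [0.7, -0.2, -4.4]
gripper_width: 57.2
grasp_force: 44.7
```

```bash
python3 - <<'E'
from h import *
from rig import r
o=r.get_obs(); print(o["clock"],o["eef_pos"],o["gripper_width"],o["grasp_force"]); print(plan(o,(567.5,-99.7,135),-7.5))
E
```

```text
4.9 [431.16330551 -79.70633239 131.71184743] 57.16404978831411 44.652623534202576
[array([ -1.5, 137.8,  -2.9]), 'toolz', array([ 0.003, -0.001, -1.   ]), 'ty', np.float64(-7.7), 'turn(tool z)', np.float64(-0.2)]
```

Emit:
send_rows --moves '[[[0,0.03,0,0],[0,0.04,0,0],[-0.001,0.04,0,0],[0,0.028,0.015,0],[0,0,0.015,0],[0,0,0,0]]]'

```text
clock: 5.65
eef_pos: [565.7, -98.8, 98.6]
ee_rot: [-2.365, -2.065, 0.002]
ft_force: [-0.0, 0.3, -2.7]
gripper_width: 57.3
grasp_force: 44.8
```

```bash
cat > look.py <<'E'
from h import *
from rig import r
import sys
def look(n,cam="wrist"):
    c=r.get_calibration(cam); p,d=r.capture(cam)
    np.save(f"pics/{n}.npy",d); np.save(f"pics/{n}c.npy",c,allow_pickle=True)
    cv2.imwrite(f"pics/{n}b.png",cv2.resize(p[:,:,::-1],(800,600)))
    return p,d,c
E
python3 - <<'E'
from look import *
o=r.get_obs(); print(o["clock"],o["eef_pos"]); print(plan(o,(567.5,-99.7,55),-7.5))
look("w2")
E
```

```text
5.65 [565.69294832 -98.80828245  98.63618391]
[array([-0.7,  2. , 43.6]), 'toolz', array([-0.003,  0.001, -1.   ]), 'ty', np.float64(-7.8), 'turn(tool z)', np.float64(-0.3)]
```

View pics/w2b.png

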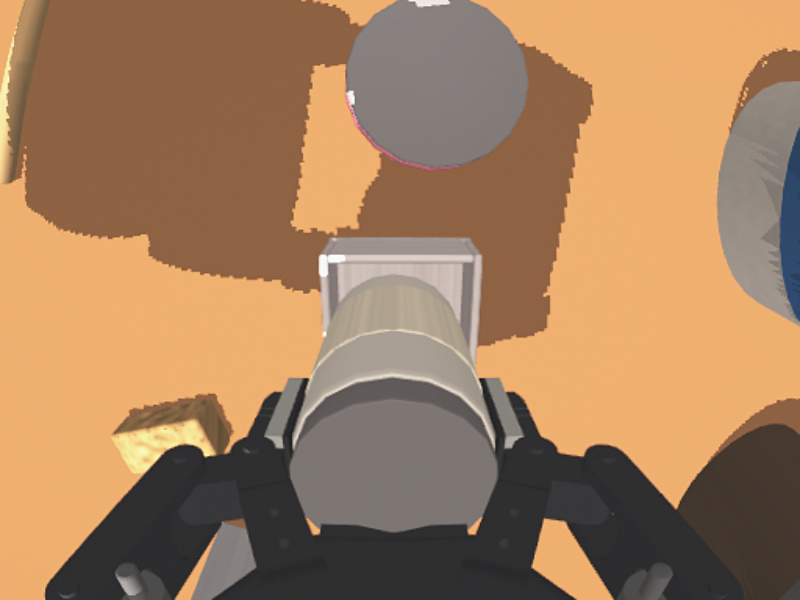

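The jar hangs upright just above the free end place (rim corners (325,250), (478,250), jar bottom front (393,280)). Pink is clear at (437,80).

```bash
python3 - <<'E'
from h import *
d=np.load("pics/w2.npy");c=np.load("pics/w2c.npy",allow_pickle=True).item()
W=cloud(d,c,True); th=np.radians(82.45)
u=np.array([np.cos(th),np.sin(th)]); v=np.array([np.sin(th),-np.cos(th)]); C=np.array([559.2,-162.2])
X=W[...,:2]-C; A=X@u; B=X@v; Z=W[...,2]
m=np.zeros(d.shape,bool); m[150:225,190:320]=1
rim=m&(abs(Z-39)<4); print("rim end",np.nanpercentile(A[rim],[1,50,99]),"side",np.nanpercentile(B[rim],[0.5,99.5]))
k=m&(rim)&(A>80); print("end wall B",B[k].min(),B[k].max(),A[k].max())
j=np.zeros(d.shape,bool); j[178:215,205:305]=1; j&=(Z>52)&(Z<90)
Q=np.c_[A[j],B[j]]; 
from scipy.optimize import least_squares
s=least_squares(lambda p:np.hypot(Q[:,0]-p[0],Q[:,1]-p[1])-29,[62,0],loss="soft_l1"); print("jar in tray axes",s.x,len(Q),np.abs(s.fun).mean(),Z[j].min())
E
```

```text
rim end [53.92227499 96.27602044 99.78241161] side [-36.14031436  37.44230368]
end wall B -36.38195505109005 37.35883591849389 100.03959268341691
jar in tray axes [64.95000142 -2.53522245] 1328 0.25381809169927216 52.015777402019246
```

Emit:
send_rows --moves '[[[-0.0015,0.003,0,0],[0,0,0.012,0],[0,0,0.012,0],[0,0,0.01,0],[0,0,0.005,0],[0,0,0,0]]]'

```text
clock: 6.45
eef_pos: [569.8, -101.1, 59.8]
ee_rot: [-2.366, -2.065, 0.001]
ft_force: [-0.3, 0.4, -2.9]
gripper_width: 57.2
grasp_force: 44.8
```

Emit:
send_rows --moves '[[[0,0,0.003,0],[0,0,0.002,0],[0,0,0,0]]]'

```text
clock: 6.82
eef_pos: [570.0, -101.1, 55.3]
ee_rot: [-2.367, -2.066, 0.0]
ft_force: [0.2, -0.6, -2.8]
gripper_width: 57.2
grasp_force: 44.8
```

Emit:
send_rows --moves '[[[0,-0.001,0.001,0],[0,0,0.0015,0],[0,0,0,0]]]'

```text
clock: 7.2
eef_pos: [569.6, -101.1, 54.5]
ee_rot: [2.366, 2.065, 0.002]
ft_force: [-4.2, 1.0, 27.1]
gripper_width: 57.3
grasp_force: 47.3
```

Emit:
send_rows --moves '[[[0,0,-0.001,0],[0,0,0,0],[0,0,0,0],[0,0,-0.01,0],[0,0,-0.03,0],[0,0,-0.045,0],[0,0,-0.04,0],[0,0,0,0]]]' --fingers 0

```text
clock: 8.2
eef_pos: [570.6, -101.4, 182.4]
ee_rot: [2.363, 2.063, 0.005]
ft_force: [-0.1, -0.7, -0.8]
gripper_width: 85.6
grasp_force: 0.0
```

```bash
python3 - <<'E'
from h import *
from rig import r
o=r.get_obs(); print(o["clock"],o["eef_pos"],o["gripper_width"]); print(plan(o,(422.6,-294.1,175),-21.1))
E
```

```text
8.2 [ 570.64540249 -101.42734885  182.36531496] 85.62848684626613
[array([-210.9, -120.7,    6.8]), 'toolz', array([ 0.006, -0.002, -1.   ]), 'ty', np.float64(-7.8), 'turn(tool z)', np.float64(13.3)]
```

Emit:
send_rows --moves '[[[-0.035,-0.02,0,0],[-0.042,-0.024,0,0],[-0.042,-0.024,0,0],[-0.042,-0.024,0,0],[-0.035,-0.02,0,0],[-0.015,-0.009,0,6.6],[0,0,0,6.7],[0,0,0,0]]]'

```text
clock: 9.2
eef_pos: [420.2, -293.6, 178.4]
ee_rot: [-2.589, -1.777, 0.0]
ft_force: [0.5, -0.5, 0.6]
gripper_width: 85.5
grasp_force: 0.0
```

```bash
python3 - <<'E'
from look import *
o=r.get_obs(); print(o["clock"],o["eef_pos"],o["qpos"]); p,d,c=look("w3")
W=cloud(d,c,True); m=(abs(W[...,2]-99)<5)&(np.hypot(W[...,0]-422,W[...,1]+294)<50)
print(cv2.minAreaRect(W[m][:,:2].astype(np.float32)),m.sum(), plan(o,(422.6,-294.1,50),-21.1))
# jar check
m=(abs(W[...,2]-105)<6)&(np.hypot(W[...,0]-569,W[...,1]+101)<60); print(m.sum(), m.sum() and (np.median(W[m],0),cv2.minEnclosingCircle(W[m][:,:2].astype(np.float32))))
E
```

```text
9.2 [ 420.16023789 -293.61200293  178.37470757] [-7.26464282e-01  4.01580205e-01  1.68533370e+00  9.30240326e-07
  1.05560308e+00 -3.58730366e-01]
((423.82061767578125, -293.7379150390625), (57.98829650878906, 54.37085723876953), 69.25709533691406) 3800 [array([  0.4,   2.6, 128.4]), 'toolz', array([-0.001,  0.001, -1.   ]), 'ty', np.float64(-21.1), 'turn(tool z)', np.float64(0.0)]
0 0
```

Emit:
send_rows --moves '[[[0,0.003,0.03,0],[0,0,0.045,0],[0,0,0.035,0],[0,0,0.018,0],[0,0,0,0]]]'

```text
clock: 9.88
eef_pos: [422.9, -293.9, 49.7]
ee_rot: [-2.585, -1.78, 0.001]
ft_force: [-0.1, 0.5, 0.6]
gripper_width: 85.1
grasp_force: 0.0
```

Emit:
send_rows --moves '[[[0,0,0,0],[0,0,0,0],[0,0,0,0],[0,0,0,0],[0,0,0,0]]]' --fingers 255

```text
clock: 10.5
eef_pos: [423.9, -295.1, 51.8]
ee_rot: [2.588, 1.777, 0.001]
ft_force: [-0.6, 0.9, 6.0]
gripper_width: 53.6
grasp_force: 41.5
```

Emit:
send_rows --moves '[[[0,0,-0.02,0],[0,0,-0.04,0],[0,0,-0.02,-6.8],[0,0,0,-6.8],[0,0,0,0]]]'

```text
clock: 11.12
eef_pos: [423.4, -294.8, 131.5]
ee_rot: [2.361, 2.071, 0.0]
ft_force: [-0.8, 0.6, -2.9]
gripper_width: 53.5
grasp_force: 43.8
```

```bash
python3 - <<'E'
from h import *
from rig import r
o=r.get_obs(); print(o["clock"],o["eef_pos"],o["gripper_width"],o["grasp_force"]); print(plan(o,(551,-224.6,110),-7.5))
E
```

```text
11.125 [ 423.40988306 -294.78486793  131.47297029] 53.48388782009004 43.820128440856934
[array([ 86.2, 117.3,  21.5]), 'toolz', array([ 0.001, -0.001, -1.   ]), 'ty', np.float64(-7.5), 'turn(tool z)', np.float64(0.0)]
```

Emit:
send_rows --moves '[[[0.02,0.027,0,0],[0.025,0.034,0,0],[0.025,0.034,0,0],[0.016,0.022,0.007,0],[0,0,0.015,0],[0,0,0,0],[0,0,0,0]]]'

```text
clock: 12.0
eef_pos: [549.8, -225.2, 108.9]
ee_rot: [-2.363, -2.07, 0.001]
ft_force: [0.7, -1.0, -2.5]
gripper_width: 53.6
grasp_force: 43.7
```

```bash
python3 - <<'E'
from look import *
o=r.get_obs(); print(o["clock"],o["eef_pos"]); print(plan(o,(551.5,-224.6,56),-7.5))
look("w4")
E
```

```text
12.0 [ 549.79850497 -225.15295845  108.88576428]
[array([ 0.8,  1.6, 52.9]), 'toolz', array([-0.001,  0.   , -1.   ]), 'ty', np.float64(-7.6), 'turn(tool z)', np.float64(-0.1)]
```

View pics/w4b.png

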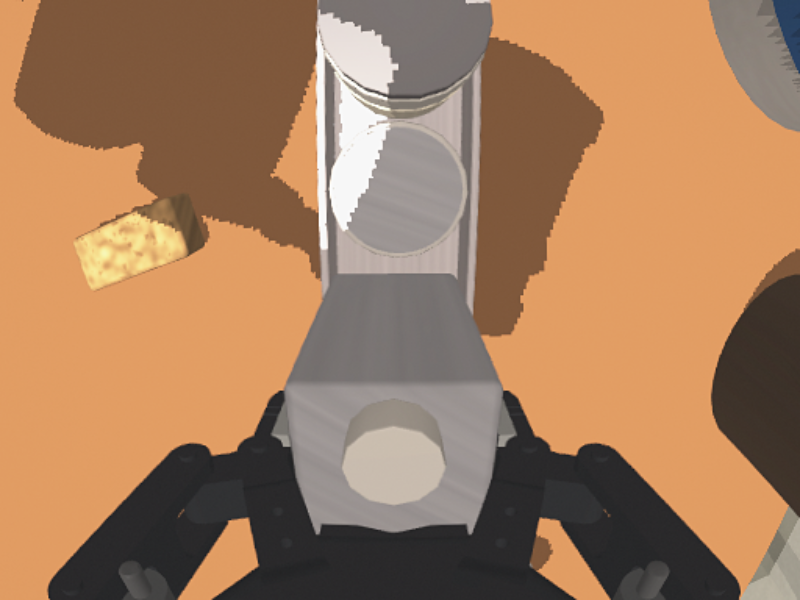

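The jar stands in the far place at (405,50), the tin is at (398,190), and the can hangs above the near place with its bottom front edge at (398,275).

```bash
python3 - <<'E'
from h import *
d=np.load("pics/w4.npy");c=np.load("pics/w4c.npy",allow_pickle=True).item()
W=cloud(d,c,True); th=np.radians(82.45)
u=np.array([np.cos(th),np.sin(th)]); v=np.array([np.sin(th),-np.cos(th)]); C=np.array([559.2,-162.2])
X=W[...,:2]-C; A=X@u; B=X@v; Z=W[...,2]
def reg(u0,u1,v0,v1): m=np.zeros(d.shape,bool); m[int(v0*.64):int(v1*.64),int(u0*.64):int(u1*.64)]=1; return m
m=reg(310,490,100,300)&(abs(Z-39)<3); print("rim B",np.percentile(B[m],[0.5,99.5]))
m=reg(320,475,118,262)&(abs(Z-49.)<3); print("tin",cv2.minEnclosingCircle(np.c_[A[m],B[m]].astype(np.float32)),np.median(Z[m]))
m=reg(290,500,272,375)&(Z>56)&(Z<105)&(A<-20); print("can face A",np.percentile(A[m],[2,50,98]),"B",B[m].min(),B[m].max(),"z",Z[m].min(),np.polyfit(B[m],A[m],1), np.polyfit(Z[m],A[m],1))
m=reg(320,500,0,90)&(Z>98); print("jar",np.median(Z[m]),B[m].min(),B[m].max(),m.sum())
E
```

```text
rim B [-36.6934762   37.43448627]
tin ((0.8187247514724731, 0.14029191434383392), 30.60558319091797) 48.13745608091365
can face A [-34.33273943 -33.72339483 -33.29093403] B -28.326460522702558 24.423842125422205 z 59.23019578341031 [ 4.17321582e-03 -3.37321327e+01] [ 5.06139353e-04 -3.37824878e+01]
jar 105.12367607582756 -24.95622669476921 28.796887018522455 5521
```

Emit:
send_rows --moves '[[[0.0004,0.002,0,0],[0,0,0.013,0],[0,0,0.013,0],[0,0,0.013,0],[0,0,0.007,0],[0,0,0.002,0],[0,0,0,0]]]'

```text
clock: 12.92
eef_pos: [552.7, -224.6, 60.9]
ee_rot: [2.361, 2.072, 0.0]
ft_force: [-0.0, -0.0, -2.7]
gripper_width: 53.8
grasp_force: 43.8
```

Emit:
send_rows --moves '[[[0,0,0.003,0],[0,0,0.002,0],[0,0,0.0015,0],[0,0,0,0]]]'

```text
clock: 13.42
eef_pos: [552.7, -224.6, 55.8]
ee_rot: [2.361, 2.072, 0.0]
ft_force: [-6.9, 3.2, 25.1]
gripper_width: 53.9
grasp_force: 46.5
```

Emit:
send_rows --moves '[[[0,0,-0.001,0],[0,0,0,0],[0,0,0,0],[0,0,-0.01,0],[0,0,-0.03,0],[0,0,-0.045,0],[0,0,-0.05,0],[0,0,-0.04,0]]]' --fingers 0

```text
clock: 14.42
eef_pos: [552.7, -224.6, 233.1]
ee_rot: [2.36, 2.071, 0.001]
ft_force: [0.4, 0.8, -0.2]
gripper_width: 85.3
grasp_force: 0.0
```

```bash
python3 - <<'E'
from h import *
from rig import r
for n in("scene","side"):
  P=load(n+"0").reshape(-1,3); P=P[np.isfinite(P).all(1)]
  Q=P[(P[:,0]>440)&(P[:,0]<482)&(P[:,1]>220)&(P[:,1]<310)&(P[:,2]>104)&(P[:,2]<122)]
  a=cv2.fitLine(Q[:,:2].astype(np.float32),cv2.DIST_HUBER,0,.01,.01).ravel(); print(n,len(Q),np.median(Q,0),np.degrees(np.arctan2(a[1],a[0])))
  Q=P[(P[:,0]>440)&(P[:,0]<482)&(P[:,1]>160)&(P[:,1]<360)&(P[:,2]>104)&(P[:,2]<122)]
  print(Q[:,1].min(),Q[:,1].max(),cv2.minAreaRect(Q[:,:2].astype(np.float32)))
  Q=P[(abs(P[:,2]-118)<4)&(P[:,0]>505)&(P[:,0]<700)&(P[:,1]>90)&(P[:,1]<450)]; print(cv2.minAreaRect(Q[:,:2].astype(np.float32)))
o=r.get_obs(); print(o["clock"],o["eef_pos"],plan(o,(465,200,260),-7.5))
E
```

```text
scene 158 [472.10888355 267.49227093 113.70303755] 86.67767
200.29757358183494 341.6430917677015 ((471.41949462890625, 271.0369873046875), (141.37599182128906, 18.348953247070312), 89.50518035888672)
((603.3639526367188, 264.4493103027344), (286.9925231933594, 193.32325744628906), 89.90314483642578)
side 80 [467.36811536 265.7178003  115.86299173] 87.14023
196.73822542911176 335.186949952679 ((470.17877197265625, 265.93359375), (20.35992431640625, 138.34619140625), 0.8142910599708557)
((602.1904296875, 260.17608642578125), (288.4610900878906, 195.28199768066406), 89.35446166992188)
14.425 [ 552.725434   -224.64078032  233.07166116] [array([ 409.6, -142.1,  -27.4]), 'toolz', array([ 0.002, -0.001, -1.   ]), 'ty', np.float64(-7.5), 'turn(tool z)', np.float64(0.0)]
```

Emit:
send_rows --moves '[[[0.03,-0.01,0,0],[0.05,-0.018,-0.003,0],[0.055,-0.02,-0.003,0],[0.055,-0.02,-0.003,0],[0.055,-0.02,-0.003,0],[0.055,-0.02,-0.003,0],[0.055,-0.02,-0.003,0],[0.04,-0.012,0,0]]]'

```text
clock: 15.42
eef_pos: [464.3, 187.5, 249.2]
ee_rot: [2.36, 2.073, 0.002]
ft_force: [1.1, 0.0, -0.1]
gripper_width: 85.3
grasp_force: 0.0
```

Emit:
send_rows --moves '[[[0.015,-0.005,0,-2.5],[0,0,0,-2.5],[0,0,0,0]]]'

```text
clock: 15.8
eef_pos: [462.2, 200.4, 248.5]
ee_rot: [2.268, 2.174, -0.0]
ft_force: [0.4, 0.1, 0.6]
gripper_width: 85.4
grasp_force: 0.0
```

```bash
python3 - <<'E'
from look import *
o=r.get_obs(); print(o["clock"],o["eef_pos"],o["qpos"].round(2),o["qvel"].round(2)); p,d,c=look("w5")
W=cloud(d,c,True).reshape(-1,3); P=W[np.isfinite(W).all(1)]
Q=P[(P[:,0]>440)&(P[:,0]<485)&(P[:,1]>220)&(P[:,1]<310)&(P[:,2]>104)&(P[:,2]<122)]
a=cv2.fitLine(Q[:,:2].astype(np.float32),cv2.DIST_HUBER,0,.01,.01).ravel(); print(len(Q),np.median(Q,0),np.degrees(np.arctan2(a[1],a[0])),a[2:],np.percentile(Q[:,0],[1,99]),Q[:,2].max())
Q=P[(abs(P[:,2]-117)<4)&(P[:,0]>500)&(P[:,0]<720)&(P[:,1]>90)&(P[:,1]<450)]; print(len(Q),cv2.minAreaRect(Q[:,:2].astype(np.float32)))
Q=P[(P[:,0]>440)&(P[:,0]<500)&(P[:,1]>160)&(P[:,1]<360)&(P[:,2]>104)&(P[:,2]<122)]
print(cv2.minAreaRect(Q[:,:2].astype(np.float32)))
print(plan(o,(470,267,140),-3))
E
```

```text
15.8 [462.22853073 200.40594658 248.52318994] [ 0.29  0.3   1.61 -0.    1.22  0.33] [-0.01  0.    0.   -0.   -0.    0.03]
1248 [467.28361912 266.59017281 115.56206256] 87.68975 [467.18152 264.16144] [460.26834785 475.01418367] 118.41279962336445
37300 ((604.0023193359375, 262.96258544921875), (280.0086975097656, 214.5214080810547), 87.25776672363281)
((481.8438720703125, 268.8130798339844), (139.37303161621094, 40.9534912109375), 87.86476135253906)
[array([ 66.9,   4.9, 108.5]), 'toolz', array([ 0., -0., -1.]), 'ty', np.float64(-2.4), 'turn(tool z)', np.float64(0.6)]
```

View pics/w5b.png

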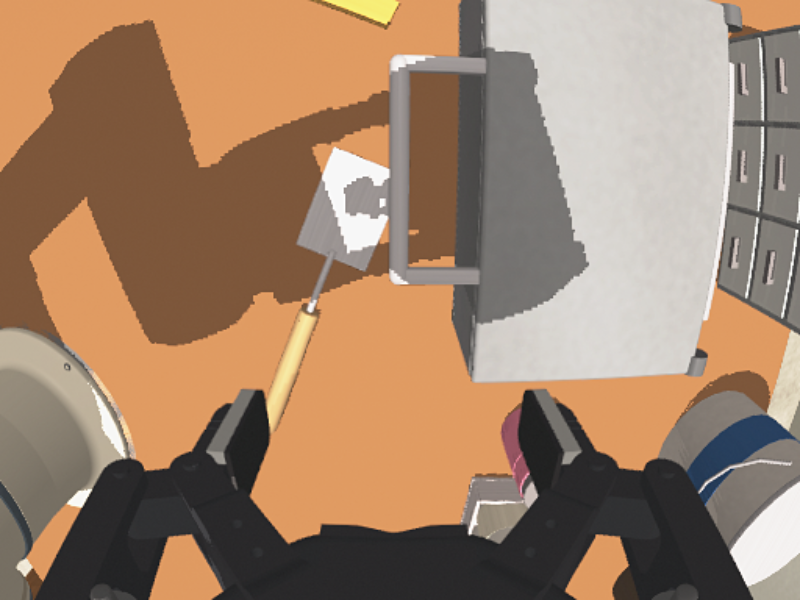

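The bar runs down the picture at column 400 (rows 60–280), with its struts to the cover edge at column 475; its middle is at about (400,170). The heights and the 50 mm gap to the cover edge agree with the description. The far finger would hit the cover fully open, so I pre-close to about 40 mm.

Emit:
send_rows --moves '[[[0.02,0.0012,0,0],[0.03,0.0012,0.02,0],[0.019,0,0.03,0],[0,0,0.03,0],[0,0,0.02,0],[0,0,0.008,0],[0,0,0,0],[0,0,0,0]]]' --fingers 135 --newtons 30

```text
clock: 16.85
eef_pos: [468.1, 269.9, 141.1]
ee_rot: [2.269, 2.172, 0.002]
ft_force: [-0.0, -0.4, -0.5]
gripper_width: 39.8
grasp_force: 0.0
```

```bash
python3 - <<'E'
from look import *
o=r.get_obs(); print(o["clock"],o["eef_pos"],o["gripper_width"]); p,d,c=look("w6")
W=cloud(d,c,True).reshape(-1,3); P=W[np.isfinite(W).all(1)]
Q=P[(P[:,0]>440)&(P[:,0]<490)&(P[:,1]>285)&(P[:,1]<320)&(P[:,2]>104)&(P[:,2]<122)]
print(len(Q),np.median(Q,0),np.percentile(Q[:,0],[1,99]))
print(plan(o,(467.5,269,94),-2.5))
E
```

```text
16.85 [468.06449197 269.90835438 141.09595018] 39.82494085657492
1115 [469.14977253 303.49355063 115.65195379] [463.08132283 475.32608245]
[array([-1. , -0.6, 47.1]), 'toolz', array([ 0.001,  0.001, -1.   ]), 'ty', np.float64(-2.5), 'turn(tool z)', np.float64(0.0)]
```

View pics/w6b.png

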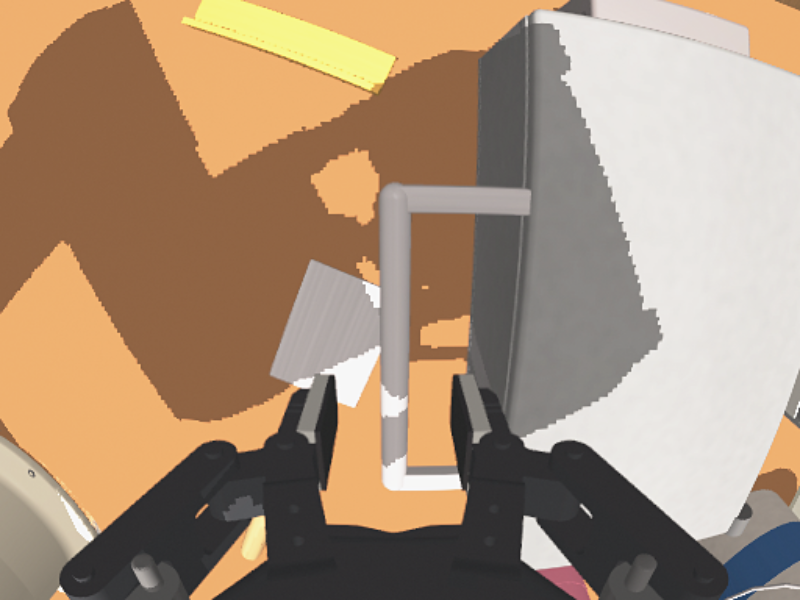

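The bar (column 395) lies midway between the fingertips (columns 325 and 465). I go down and pinch.

Emit:
send_rows --moves '[[[-0.001,0,0.015,0],[0,0,0.018,0],[0,0,0.012,0],[0,0,0.002,0],[0,0,0,0]]]'

```text
clock: 17.52
eef_pos: [467.6, 268.7, 93.4]
ee_rot: [2.269, 2.173, 0.0]
ft_force: [0.3, -1.1, -0.0]
gripper_width: 40.3
grasp_force: 0.0
```

Emit:
send_rows --moves '[[[0,0,0,0],[0,0,0,0],[0,0,0,0],[0,0,0,0],[0,0,0,0]]]' --fingers 255 --newtons 30

```text
clock: 18.15
eef_pos: [468.3, 268.8, 93.7]
ee_rot: [2.268, 2.172, 0.002]
ft_force: [6.1, -1.6, 2.5]
gripper_width: 10.9
grasp_force: 29.5
```

```bash
python3 - <<'E'
from rig import r
import numpy as np
o=r.get_obs(); p=o["eef_pos"]; print(o["clock"],p,o["gripper_width"],o["grasp_force"],o["ft_force"])
np.save("p0.npy",p)
def at(a): a=np.radians(a); return 230*(1-np.cos(a)),230*np.sin(a)
L=[0,2,5,9,13.5,18,23,28,33,38,43,48,53,57,61,64.5,67.5,70]
prev=(0,0)
for a in L[1:]:
    q=at(a); print(a,np.round([q[0]-prev[0],-(q[1]-prev[1])],1)); prev=np.round(q,1)
E
```

```text
18.15 [468.2899368  268.76912968  93.68792001] 10.887580582499503 29.506248235702515 [ 6.0870817  -1.57830828  2.49684614]
2 [ 0.1 -8. ]
5 [  0.8 -12. ]
9 [  1.9 -16. ]
13.5 [  3.6 -17.7]
18 [  4.9 -17.4]
23 [  7.  -18.8]
28 [  8.6 -18.1]
33 [ 10.2 -17.3]
38 [ 11.7 -16.3]
43 [ 13.  -15.3]
48 [ 14.3 -14. ]
53 [ 15.5 -12.8]
57 [13.1 -9.2]
61 [13.8 -8.3]
64.5 [12.5 -6.4]
67.5 [11.  -4.9]
70 [ 9.3 -3.6]
```

Emit:
send_rows --moves '[[[0,0,-0.008,0],[0,0.0008,-0.012,0],[0,0.0019,-0.016,0],[0,0.0036,-0.0177,0],[0,0.0049,-0.0174,0],[0,0.007,-0.0188,0],[0,0.0086,-0.0181,0],[0,0,0,0]]]'

```text
clock: 19.15
eef_pos: [495.1, 267.5, 202.1]
ee_rot: [2.269, 2.172, 0.003]
ft_force: [6.5, 0.4, -6.4]
gripper_width: 10.9
grasp_force: 30.1
```

```bash
cat > ang.py <<'E'
from look import *
o=r.get_obs(); p=o["eef_pos"]; p0=np.load("p0.npy"); dx=(p-p0)@np.array([.999,-.0436,0]); dz=p[2]-p0[2]
print(o["clock"],p.round(1),o["ft_force"].round(1),o["gripper_width"].round(1),o["grasp_force"].round(1),"ang",np.degrees(np.arctan2(dz,230-dx)).round(2),"rad",np.hypot(dz,230-dx).round(1))
E
python3 ang.py
```

```text
Traceback (most recent call last):
  File "ang.py", line 3, in <module>
    print(o["clock"],p.round(1),o["ft_force"].round(1),o["gripper_width"].round(1),o["grasp_force"].round(1),"ang",np.degrees(np.arctan2(dz,230-dx)).round(2),"rad",np.hypot(dz,230-dx).round(1))
                                                       ^^^^^^^^^^^^^^^^^^^^^^^^
AttributeError: 'float' object has no attribute 'round'
```

Angle 28.1°, radius 230 – on the arc. I continue.

Emit:
send_rows --moves '[[[0,0.0102,-0.0173,0],[0,0.0117,-0.0163,0],[0,0.013,-0.0153,0],[0,0.0143,-0.014,0],[0,0.0155,-0.0128,0],[0,0,0,0],[0,0,0,0]]]'

```text
clock: 20.02
eef_pos: [556.8, 264.7, 276.7]
ee_rot: [-2.267, -2.172, 0.004]
ft_force: [-13.3, -3.0, 12.9]
gripper_width: 10.5
grasp_force: 31.9
```

```bash
sed -i 's/o\["gripper_width"\].round(1),o\["grasp_force"\].round(1)/round(float(o["gripper_width"]),1),round(float(o["grasp_force"]),1)/' ang.py; cat >> ang.py <<'E'
W=cloud(*look("side%d"%int(o["clock"]*10),"side")[1:]).reshape(-1,3); W=W[np.isfinite(W).all(1)]
# cover plane in chest frame
H=p0+np.array([230*.999,-230*.0436,19]); u=np.array([.999,-.0436]); v=np.array([.0436,.999])
a=(W[:,:2]-H[:2])@u; b=(W[:,:2]-H[:2])@v; z=W[:,2]-H[2]
rr=np.hypot(a,z); t=np.degrees(np.arctan2(z,-a)); m=(abs(b)<135)&(rr>60)&(rr<175)&(t>15)&(t<89)
h=np.histogram(t[m],bins=np.arange(15,90,3)); print("pts",m.sum(),h[0])
k=m&(abs(t-t[m][np.argmax(0)] if 0 else t-np.median(t[m]))<8); q=np.c_[-a[k],z[k]].astype(np.float32)
L=cv2.fitLine(q,cv2.DIST_HUBER,0,.01,.01).ravel(); print("cover plane angle",np.degrees(np.arctan(L[1]/L[0])).round(2))
E
python3 ang.py
```

```text
20.025 [556.8 264.7 276.7] [-13.3  -3.   12.9] 10.5 31.9 ang 52.32 rad 231.3
pts 111 [ 0  0  0  0  0  0  0  0  0  0  0  4  5 82 20  0  0  0  0  0  0  0  0  0]
cover plane angle 51.94
```

Emit:
send_rows --moves '[[[0,-0.001,-0.0005,0],[0,0.0055,-0.0046,0],[0,0.0066,-0.0046,0],[0,0.0067,-0.0043,0],[0,0.007,-0.004,0],[0,0.0065,-0.0034,0],[0,0.006,-0.003,0],[0,0,0,0]]]'

```text
clock: 21.08
eef_pos: [597.1, 262.9, 302.0]
ee_rot: [2.269, 2.172, 0.002]
ft_force: [-4.1, -2.8, 5.8]
gripper_width: 10.9
grasp_force: 31.3
```

```bash
python3 ang.py
```

```text
21.075 [597.1 262.9 302. ] [-4.1 -2.8  5.8] 10.9 31.3 ang 64.12 rad 231.6
pts 399 [  0   0   0   0   0   0   0   0   0   0   0   0   0   0  18 374   4   3
   0   0   0   0   0   0]
cover plane angle 63.95
```

Emit:
send_rows --moves '[[[0,0.0055,-0.0027,0],[0,0.006,-0.0026,0],[0,0.0055,-0.0022,0],[0,0.005,-0.0018,0],[0,0,0,0],[0,0,0,0]]]'

```text
clock: 21.88
eef_pos: [618.2, 262.0, 310.5]
ee_rot: [2.269, 2.173, -0.0]
ft_force: [-0.5, -4.6, 1.6]
gripper_width: 10.7
grasp_force: 31.3
```

```bash
python3 ang.py
```

```text
21.875 [618.2 262.  310.5] [-0.5 -4.6  1.6] 10.7 31.3 ang 69.76 rad 231.1
pts 677 [  0   0   0   0   0   0   0   0   0   0   0   0   0   0   0   0  50 617
   7   3   0   0   0   0]
cover plane angle 69.72
```

Emit:
send_rows --moves '[[[0,-0.0085,0.0033,0],[0,-0.0092,0.004,0],[0,-0.009,0.0045,0],[0,-0.0088,0.0049,0],[0,-0.0086,0.0052,0],[0,-0.0084,0.0056,0],[0,-0.0043,0.0031,0],[0,-0.0023,0.0017,0]]]'

```text
clock: 22.92
eef_pos: [558.9, 264.9, 278.3]
ee_rot: [-2.269, -2.173, -0.0]
ft_force: [4.9, -0.3, -4.0]
gripper_width: 10.2
grasp_force: 30.4
```

Emit:
send_rows --moves '[[[0,0,0,0],[0,0,0,0],[0,0,0,0]]]'

```text
clock: 23.3
eef_pos: [559.3, 264.8, 278.4]
ee_rot: [-2.269, -2.173, -0.001]
ft_force: [2.0, 1.4, -1.4]
gripper_width: 10.9
grasp_force: 30.9
```

```bash
python3 ang.py
```

```text
23.3 [559.3 264.8 278.4] [ 2.   1.4 -1.4] 10.9 30.9 ang 53.06 rad 231.1
pts 76 [ 0  0  0  0  0  0  0  0  0  0  0  0  5 47 24  0  0  0  0  0  0  0  0  0]
cover plane angle 52.74
```

The cover holds at 53°. One last check of the tray in the side view before handing in.

```bash
ls pics | grep side2
```

```text
side200.npy
side200b.png
side200c.npy
side210.npy
side210b.png
side210c.npy
side218.npy
side218b.png
side218c.npy
side233.npy
side233b.png
side233c.npy
```

View pics/side233b.png

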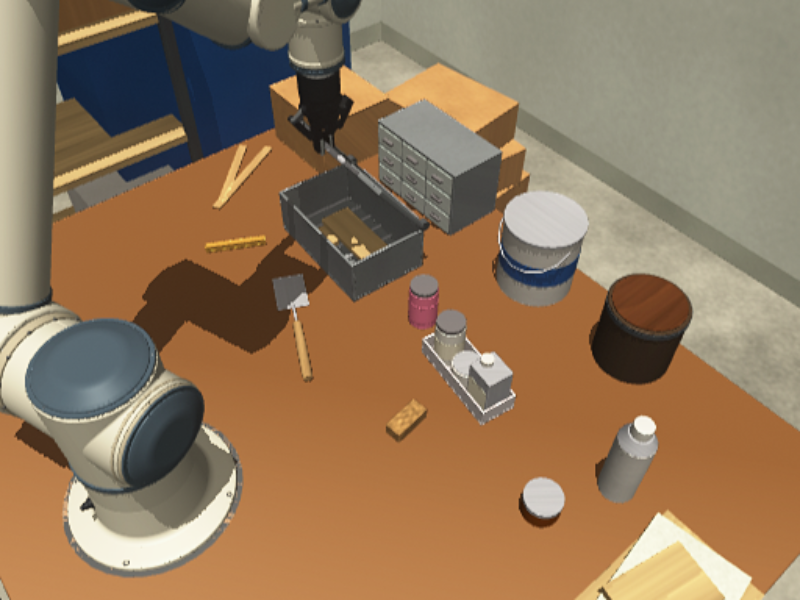

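The jar (450,335) and the can (490,380) stand upright in the tray on each side of the tin. The cover is held open at (345,160), and the bystanders have not moved.

```bash
python3 -c "
from rig import r
o=r.get_obs();print(o['clock'],o['eef_pos'],o['grasp_force']);print(r.job_done())"
```

```text
23.35 [559.2870371  264.84732208 278.45890085] 30.855976939201355
the job is handed in; nothing more can be done
None
```

The jar and the can stand upright on the tray floor, one at each side of the tin; the cover went up to about 70° and is now held still by its bar at about 53°, and I handed the job in at 23.4 s.

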